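# Clamp a die insert and hold the hardness pen on its marked spot

### The job

Lock the die insert in its check fixture by swinging the toggle clamp's handle back and right down, over centre, so that the rubber foot presses on the insert. Then draw the hardness pen (the flat-sided one) out of the inclined rack and hold it upright, square to the insert's top, with its nose inside the scribed circle, pressing gently so that the sprung nose goes in about half of its 8 mm travel and never onto its stop. Finish while still holding it there, the clamp still locked and the other things on the counter left alone.

Things in the scene. Friction and masses are not known exactly. Their poses are not given: they have to be found in the camera images.
- fixture: aluminium tooling plate 230 x 130 x 12 mm, fixed; origin at the centre of its underside, on the counter; x runs lengthways from the handle's end towards the insert, z up. The toggle clamp works in the plate's middle plane (y = 0), its pivots parallel to y; arm pivot at x -30, z 40 mm. Nest of eight 8 mm dowel pins, 10 mm high, round the insert
- clamp_arm (a joint): angle of the steel clamp arm (80 mm long bar, 14 mm wide, on the insert's side of its pivot): about 1.05 to 1.25 rad at the start (raised), 0.02 to 0.05 when it is down over the insert. Driven by the handle through a link
- clamp_handle (a joint): angle of the handle relative to the clamp arm: about 2.05 to 2.4 rad at the start, 0 on its stop with the handle fully down; passes dead centre at about 0.1 rad, then snaps onto the stop and stays. Rivet friction keeps the handle where it is left; 5 to 15 N on the grip moves it
- clamp_grip (a point): centre of the black round handle grip, 16 mm thick, 85 mm long (free end 45 mm beyond). x along the grip towards the handle's pivot, y = plate's y. Starts leaning back, about 60 deg above level. At elevations 62/49/37/24/12/-2 deg it is at fixture x, z (mm) (-94,133) (-109,126) (-117,116) (-121,99) (-123,82) (-126,58), the last on its stop. Pinched across y it turns between the fingers
- clamp_foot: rubber foot, 14 mm across, on the spindle at the arm's end; origin at the centre of its underside. Sprung: shut, it presses on the insert's low step with about 9 N
- insert: loose stepped steel die insert, 80 x 50 mm, 0.6 kg, lying in the nest; low step 14 mm high at the clamp's end (28 mm long), the rest 22 mm high; origin at the centre of its underside, on the plate, x as the fixture's
- spot (a point): centre of the scribed circle (18 mm across, dark line with a centre dot) on the insert's upper face, 34 mm above the counter; z up
- rack: blue rack, fixed, 200 mm wide, 115 mm deep; origin at the centre of its underside; its top face slopes 20 deg down towards its own -x (the robot's side) and has two sockets of 19 mm bore, 104 mm apart along y, 35 mm deep and open below. Small burs stand in the low row
- pen: cordless hardness pen, 0.16 kg, in one of the two sockets, leaning 20 deg. Origin mid-way in its flat-sided grey body, 28 mm (own x) by 22 mm (own y), which reaches 50 mm below (collar, resting on the rack) and 40 mm above; own z along the pen away from the nose. Below the collar an 18 mm round barrel, then the 10 mm nose, tip 100 mm from the origin when free. It clears 55 mm out along its axis
- pen_nose (a joint): how far the sprung nose is pressed into the pen (m): 0 free to 0.008 on its stop; 1 N starts it and it takes 1 N more per mm (5 N at half travel)
- pen_tip (a point): centre of the nose's flat end, 10 mm across; z along the pen away from the nose
- handpiece: bystander: loose angle handpiece (round black body, bent steel head) in the rack's other socket; origin 50 mm above the rack's face along its axis
- control_unit: bystander: grey control unit, 150 x 180 x 84 mm, standing beyond the work; origin at the middle of its front lower edge, x towards its back
- cradle: bystander: grey cradle with a straight handpiece in it, 160 x 52 x 37 mm; origin at the centre of its underside
- tray: bystander: clear plastic tray, 125 x 95 x 32 mm; origin at the centre of its underside
There are look-alikes about, which are no part of the job. Of the things that look like the rack, take the one that is farthest from the robot's base at the start.

How it is judged (in metres and radians):
On the way, in this order (a step that is already met when the one before it is completed fails the run):
1. the toggle clamp is locked over centre, its foot pressing on the insert, the pen not yet drawn (value of joint clamp_handle below 0.05 rad and value of joint clamp_arm below 0.06 rad and contact force between clamp_foot and insert above 4 N and distance of pen from where it was at the start of the episode below 0.03 m), for 0.2 s.
2. the pen is drawn clear of the rack in the fingers (distance of pen from where it was at the start of the episode above 0.06 m and contact force between pen and rack below 0.05 N and contact force between pen and the fingers above 2 N), for 0.2 s.
At the end, for the whole second after the job is handed in: clamp locked (handle within 0.05 rad of its stop, foot pressing over 4 N); pen held in the fingers only, still, nose tip on the insert within 4 mm of the circle's centre, square within 0.12 rad, nose in by 2 to 6.5 mm (2 to 10 N); insert flat, within 4 mm of its start (value of joint clamp_handle below 0.05 rad and value of joint clamp_arm below 0.06 rad and contact force between clamp_foot and insert above 4 N and horizontal distance between pen_tip and spot below 0.004 m and z of pen_tip in the frame of spot between -0.002 and 0.002 m and angle between the z axis of pen and the z axis of spot, either way round below 0.12 rad and height (world z) of pen above 0.11 m and value of joint pen_nose between 0.002 and 0.0065 m and contact force between pen and insert between 2 and 10 N and contact force between pen and the fingers above 2 N and contact force between pen and rack below 0.05 N and contact force between pen and fixture below 0.05 N and linear speed of pen below 0.02 m/s and distance of insert from where it was at the start of the episode below 0.004 m and angle between insert's own z axis and vertical below 0.03 rad); the arm keeps its last pose, push and grip.
It fails at once if the pen's nose is driven onto its stop, or the pen pushed on the insert with more than 15 N (value of joint pen_nose above 0.0078 m or contact force between pen and insert above 15 N).
It fails at once if the insert is pushed out of its nest (distance of insert from where it was at the start of the episode above 0.008 m).
It fails at once if the other handpiece, control unit, cradle or tray is moved more than 20 mm (distance of any of handpiece, control_unit, cradle, tray from where it was at the start of the episode above 0.02 m).
It also fails if it takes over 54 s, if anything falls off the work surface, if the arm or the gripper's body presses on something with over 40 N, if the wrist force passes 120 N, or if a joint passes its speed limit or range.

### The arm

A 6-joint arm with a two-finger parallel gripper is mounted at the origin on the work surface. World frame = base frame: x ahead of the robot, y to its left, z up, the work surface at z = 0. Lengths are in mm, angles in degrees, forces in N, time in s.
With the tool pointing down it reaches from about 350 to 850 mm from the base axis. Payload 8.1 kg.
Tool frame: the origin (TCP) lies at the centre of the arm's flange, where the gripper is bolted on; the fingertips stand 173 mm ahead of it and the grasp point (between the pads) lies 155 mm ahead of it; z points along the fingers, y is the line along which they close (so a half turn about z gives the same grasp; the last joint's range is limited). The gripper opens to 85 mm and grips with 20 to 120 N. Pads are 22 mm wide; open, the fingers measure 114 mm over their backs; the gripper's body (76 mm by 85 mm) begins 54 mm behind the grasp point. The pads swing forward as they close: fully open they stand 13 mm farther back than shut.
Start: joints at [-72.617, 7.471, 85.268, -0, 87.261, -4.893], TCP at [227.467, -555.217, 404.692] pointing down, gripper open.
Joint ranges: [-169.43, 169.43], [-51.17, 129.36], [1.28, 143.12], [-76.62, 256.62], [0, 156.53], [-152.29, 152.29]. Speed limits (degrees/s): [136.94, 136.94, 159.86, 180, 180, 180].

### API

Orientations are given as [roll, pitch, yaw] about the fixed x, y, z axes, in that order (R = Rz(yaw) Ry(pitch) Rx(roll)).
In Python, from bench import * gives the robot as it stands.
- The arm moves only by the shell command python3 -m jog 'ROWS' [FORCE]. ROWS is text: rows parted by semicolons, each of 7 numbers parted by spaces: the shift along the tool's x, y, z scaled (see below), then the turn, a rotation vector about the tool's x, y, z scaled (see below), then the closure, from -1 (fully open) to 1 (shut). In form: tx ty tz wx wy wz hand; .... A call has 1 to 5 rows; each row shifts and turns the commanded pose from where the row before left it, along the tool's axes as they then stand; what a row does not reach is not made up. The controller multiplies each number of a shift by 0.1 m and each number of a turn by 60 degrees. A row lasts 1/8 s, in which the tool goes at most 62.5 mm and 10.7 degrees, less where a joint would pass 70% of its speed; a pose out of reach is approached as far as the arm can. A call with a number of a shift or a turn outside -1 to 1 is refused whole. A call with a gripper value outside its range is refused whole. The fingers move at their own pace and stop on an object; FORCE is the grip in N (left out, the last holds). Time passes only in rows, so rows that do not move let the fingers close. It gives the time, the measured TCP pose, the force, the opening and the grip force at its end, in the units of the state.
- sense(): the state, without advancing time (a new reading comes with each control period).
- snapshot(name): name is "scene" or "top"; returns a dict with "img" (420x560x3 uint8, red, green, blue), "fx", "fy", "cx", "cy" (pixels), "extrinsics" (4x4, takes a point from camera to world coordinates). Camera axes: x right, y down, z forward; pixel columns grow to the right and rows downward; lengths in mm; the calibration is good to about 2 mm. A picture is of the moment at which its call begins. There is no depth.
- hand_in(): hands the job in; it is judged then, once.
The state is a dict: "time": time; "joint_pos": joint angles; "qd": joint speeds; "joint_efforts": joint torques, N m; "tool_pos": TCP position; "tcp_rot": TCP orientation; "ft_force": force on the tool from outside, world axes, zero at the start; "wrist_torque": the same for the moment, N m; "finger_gap": finger opening in mm; "grip_force": force on a finger pad.
Only numpy, scipy, OpenCV 4.12 (cv2) and the standard library are available. Lean on these libraries where they do the work, as an engineer would, in place of code of your own. Each camera call takes 0.05 s, during which the arm holds its last target. There are 200 camera calls.

## Working session

There is one attempt and no reset: what is moved stays moved. The work goes in short steps, Python scripts to look and compute and a shell command to move; the robot and the scene stay as the last step left them, time stands still between calls to the robot, and variables do not carry over. Pictures are saved under pics/ and viewed, at most 10 in all, crops included, and the job is handed in when it is done.

```bash
mkdir -p pics; ls
python3 - <<'E'
from bench import *
import cv2,pickle
d={}
for n in("scene","top"):
    s=snapshot(n);d[n]=s
    cv2.imwrite(f"pics/{n}0.png",cv2.resize(s["img"][:,:,::-1],(800,600),interpolation=cv2.INTER_CUBIC))
    print(n,s["fx"],s["fy"],s["cx"],s["cy"],s["extrinsics"])
pickle.dump(d,open("s0.pkl","wb"))
print(sense())
E
```

```text
pics
scene 418.51253289574765 418.51253289574765 281.05440716820806 209.99471518702742 [[-8.36341195e-01  3.46227582e-01 -4.25041018e-01  1.03812176e+03]
 [ 5.47779278e-01  4.97083784e-01 -6.72938017e-01  8.68266737e+02]
 [-2.17087053e-02 -7.95634447e-01 -6.05387941e-01  8.60874457e+02]
 [ 0.00000000e+00  0.00000000e+00  0.00000000e+00  1.00000000e+00]]
top 522.6365475874107 522.6365475874107 269.04257470884494 208.00939996414778 [[-2.96881683e-02 -9.95483049e-01  9.01782273e-02  3.83898240e+02]
 [-9.99545773e-01  3.00344757e-02  2.48539321e-03  4.14171475e+00]
 [-5.18262259e-03 -9.00634792e-02 -9.95922542e-01  1.66881269e+03]
 [ 0.00000000e+00  0.00000000e+00  0.00000000e+00  1.00000000e+00]]
{'time': 0.1, 'joint_pos': array([-7.26163222e+01,  7.51067556e+00,  8.53215536e+01, -3.64395555e-05,
        8.72618904e+01, -4.89387880e+00]), 'qd': array([-0.02129289,  0.04885006, -0.12277904,  0.03822636,  0.02283602,
       -0.12451666]), 'joint_efforts': array([ 1.77662983e-03, -5.70954180e+01, -5.01940334e+01, -4.53526923e-05,
        8.21137510e-03, -4.18307616e-05]), 'tool_pos': array([ 227.40903035, -555.01871531,  403.76444089]), 'tcp_rot': array([-1.79906220e+02, -7.99312452e-03,  2.22775519e+01]), 'ft_force': array([-0.85601935,  0.71113512, -0.23830082]), 'wrist_torque': array([0.01977708, 0.01956406, 0.04843431]), 'grip_force': 0.0, 'finger_gap': 85.62864317941678}
```

View pics/scene0.png

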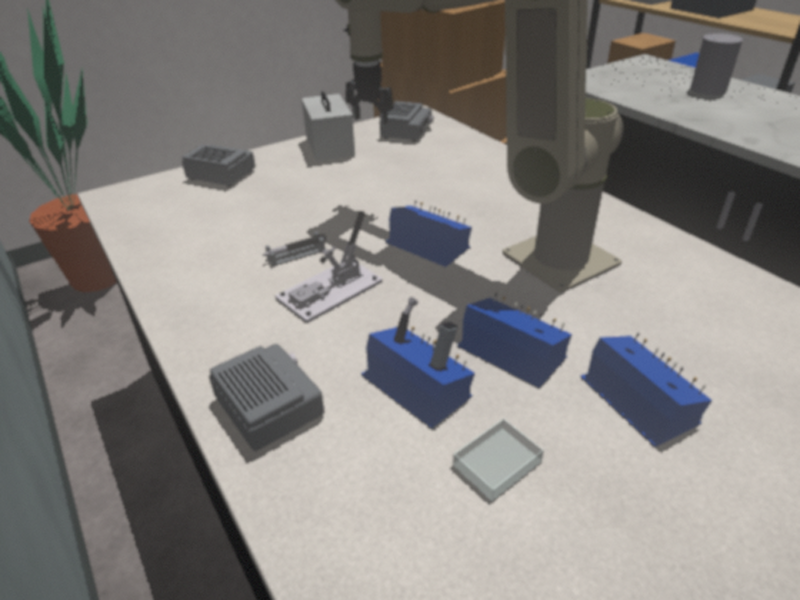

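View pics/top0.png

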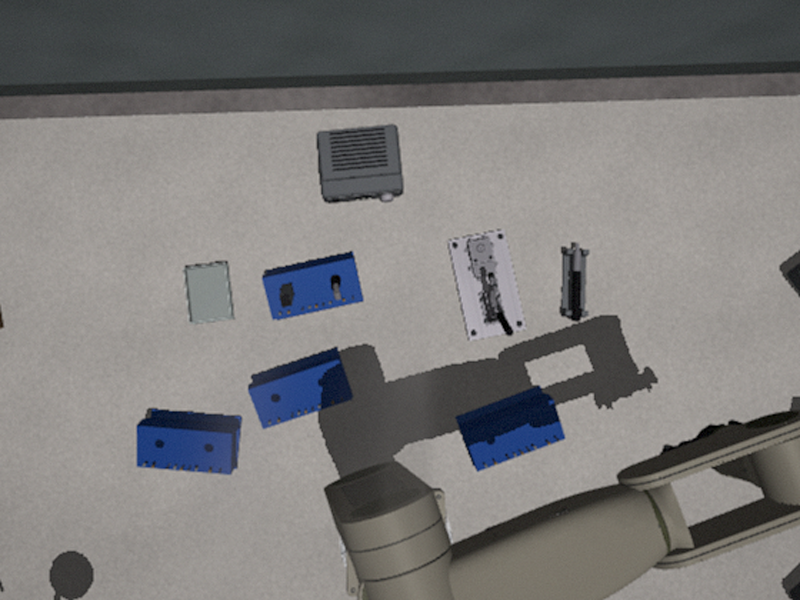

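Four blue racks: top view px (312,285), (300,388), (190,442) and (510,428). The one at (312,285) is the farthest from the base at bottom centre, and it holds the two tools. The pen looks like the fat one at top (287,294), scene (446,345). I'll confirm it in a crop.

Run:
```python
import cv2,pickle,numpy as np
d=pickle.load(open("s0.pkl","rb"))
t=d["top"]["img"][:,:,::-1];s=d["scene"]["img"][:,:,::-1]
r=lambda a,w,h:cv2.resize(a,(w,h),interpolation=cv2.INTER_CUBIC)
a=r(t[155:245,180:380],800,360)
cv2.imwrite("pics/c1.png",r(t[155:245,180:280],0 or 660,594)) 
cv2.imwrite("pics/c1.png",np.vstack([r(t[170:230,180:260],800,600)])) # rack top x10
f=np.hstack([r(t[155:245,308:372],427,600),r(s[145:225,185:275],373,332) if 0 else cv2.copyMakeBorder(r(s[145:225,190:270],373,373),0,227,0,0,cv2.BORDER_CONSTANT)])
f[373:,427:]=r(s[202:302,250:400][:91],373,227)
cv2.imwrite("pics/c2.png",f)
```

```text
(no output)
```

View pics/c1.png

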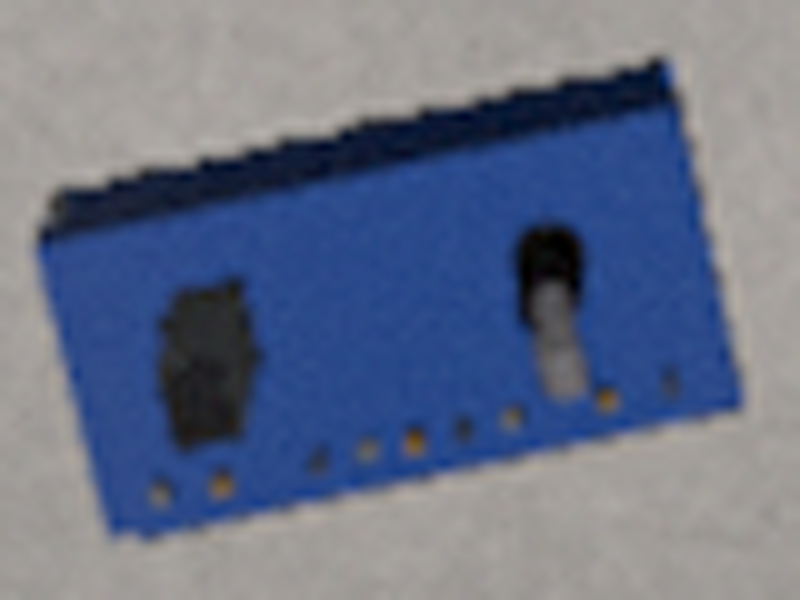

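View pics/c2.png

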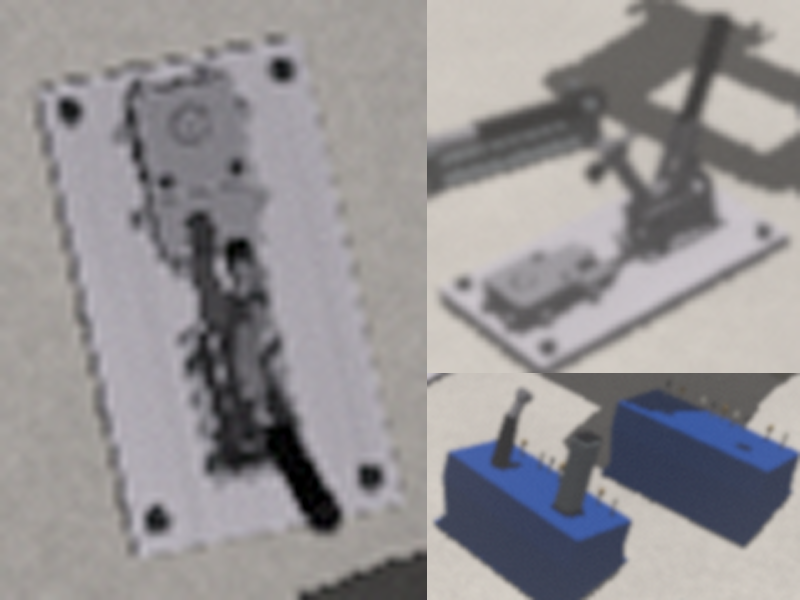

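The crops confirm it. The flat-sided grey pen is at crop1 (207,365). The round handpiece with its steel head is at (550,300). The circle is at crop2 (190,125), and the plate bolts are at (70,111), (283,70), (371,476) and (157,519). Next I measure the fixture and rack.

```bash
cat > lib.py <<'E'
import numpy as np,pickle,cv2
from scipy.spatial.transform import Rotation as Ro
def ray(s,uv):
    d=np.array([(uv[0]-s["cx"])/s["fx"],(uv[1]-s["cy"])/s["fy"],1.]);E=s["extrinsics"]
    d=E[:3,:3]@d; return E[:3,3],d/np.linalg.norm(d)
def onz(s,uv,z):
    o,d=ray(s,uv); return o+d*(z-o[2])/d[2]
def tri(s1,u1,s2,u2):
    o,d=ray(s1,u1);p,e=ray(s2,u2)
    a=np.linalg.lstsq(np.c_[d,-e],p-o,rcond=None)[0]
    A=o+a[0]*d;B=p+a[1]*e; return (A+B)/2,np.linalg.norm(A-B)
def proj(s,P):
    E=s["extrinsics"];q=E[:3,:3].T@(np.array(P)-E[:3,3]); return np.array([q[0]/q[2]*s["fx"]+s["cx"],q[1]/q[2]*s["fy"]+s["cy"]])
def Rt(st): return Ro.from_euler("xyz",st["tcp_rot"],degrees=True)
def go(st,p,R,grasp=155):
    """delta to bring grasp point to p with tool rotation R: shift (tool axes /100mm), turn (/60deg)"""
    R0=Rt(st); tcp=np.array(p)-R.apply([0,0,grasp])
    t=R0.inv().apply(tcp-st["tool_pos"])/100; w=(R0.inv()*R).as_rotvec(degrees=True)/60
    return np.round(t,3),np.round(w,3)
E
python3 - <<'E'
from lib import *
d=pickle.load(open("s0.pkl","rb"));T=d["top"];S=d["scene"]
# pixel centres: cv2.resize maps (u+.5)/k-.5
ct=lambda x,y:((x+.5)*64/427-.5+308,(y+.5)*90/600-.5+155)
cs=lambda x,y:((x-427+.5)*80/373-.5+190,(y+.5)*80/373-.5+145)
b=[onz(T,ct(*p),12)for p in[(70,111),(283,70),(371,476),(157,519)]]
c=[onz(T,ct(*p),12)for p in[(42,88),(292,38),(400,500),(138,552)]]
for q in(b,c):
    q=np.array(q)[:,:2]; m=q.mean(0); v=q[0]+q[1]-q[2]-q[3]; w=q[0]+q[3]-q[1]-q[2]
    print(m,np.degrees(np.arctan2(v[1],v[0])),np.degrees(np.arctan2(-w[0],w[1])),np.linalg.norm(v)/2,np.linalg.norm(w)/2)
print("spot top",onz(T,ct(190,125),34),"scene",onz(S,cs(527,283),34))
print("spot tri",tri(T,ct(190,125),S,cs(527,283)))
print("bolts scene",[onz(S,cs(*p),12).round() for p in[(548,348),(764,231),(463,284)]],np.round(b))
print("grip end", tri(T,ct(322,515),S,cs(718,22)))
s=S["img"][205:280,240:340,::-1]
cv2.imwrite("pics/c3.png",cv2.resize(s,(800,600),interpolation=cv2.INTER_CUBIC))
E
```

```text
[ 557.42132276 -220.37621006] 9.670012494087997 9.44618247593018 199.5571864240432 104.09402186010787
[ 557.37041591 -219.27211391] 9.963756098823898 9.586309414367822 227.24953941625034 124.86206018083041
spot top [ 635.46518094 -206.54516561   34.        ] scene [ 634.98238565 -205.88521903   34.        ]
spot tri (array([ 635.17033112, -206.38867823,   33.8145253 ]), np.float64(0.7266309613368273))
bolts scene [array([ 646., -156.,   12.]), array([ 447., -191.,   12.]), array([ 664., -260.,   12.])] [[ 647. -152.   12.]
 [ 664. -255.   12.]
 [ 468. -288.   12.]
 [ 450. -186.   12.]]
grip end (array([ 445.37320308, -239.98332283,  168.50832718]), np.float64(3.9778401592502597))
```

View pics/c3.png

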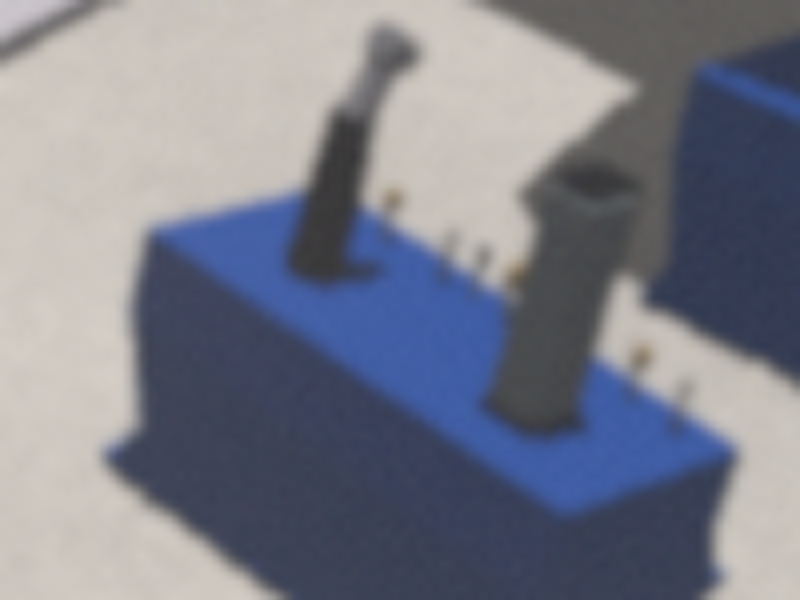

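The pen is at scene crop (540,420) at its base and (585,188) at its top. The rack's face corners are at (300,190), (735,455), (565,515) and (150,235). Next I triangulate these against the top crop.

Run:
```python
from lib import *
d=pickle.load(open("s0.pkl","rb"));T=d["top"];S=d["scene"]
ct=lambda x,y:((x+.5)/10-.5+180,(y+.5)/10-.5+170)
cs=lambda x,y:((x+.5)/8-.5+240,(y+.5)/8-.5+205)
P=[tri(T,ct(*a),S,cs(*b)) for a,b in[((115,535),(735,455)),((740,405),(300,190)),((670,100),(150,235)),((45,240),(565,515))]]
for p,e in P:print(p.round(1),round(e,1))
q=np.array([p for p,e in P]);lo=q[:2].mean(0);hi=q[2:].mean(0);y=(q[0]+q[3]-q[1]-q[2])/2
yaw=np.arctan2(-y[0],y[1]);print("yaw",np.degrees(yaw),np.linalg.norm(y),hi-lo,np.degrees(np.arctan2(hi[2]-lo[2],np.linalg.norm((hi-lo)[:2]))))
x=np.array([np.cos(yaw),np.sin(yaw),0]);yy=np.array([-x[1],x[0],0]);a=-x*np.sin(.349)+np.array([0,0,np.cos(.349)])
m=q.mean(0);sl=np.array([*(x[:2]*np.cos(.349)),np.sin(.349)])
# scene: centre line through pen at base (540,415) -> plane of face
n=a
def onface(s,uv):
    o,dd=ray(s,uv);return o+dd*((m-o)@n)/(dd@n)
c=onface(S,cs(540,410));print("collar scene",c,(c-m)@yy,(c-m)@sl)
for off in(52,-52):
  for k in(0,10):
    b=m+off*yy+k*sl
    print(off,k,b.round(1),"axis pts px top/scene crops:",[(((proj(T,b+a*h)+.5-[180,170])*10).round(),((proj(S,b+a*h)+.5-[240,205])*8).round()) for h in(0,90)])
print("top tri",tri(T,ct(210,395),S,cs(583,190)))
```

```text
[490.4 249.8  61. ] 0.5
[530.4  52.3  61.1] 13.9
[614.8  74.   95.8] 0.9
[576.8 265.6  95.1] 3.6
yaw 11.342602144742006 198.39338848480418 [85.40452014 18.77778248 34.38187099] 21.464015105301286
collar scene [542.66418843 208.78892556  77.99889286] 49.4810534512256 -0.7361961885778623
52 0 [542.8 211.4  78.3] axis pts px top/scene crops: [(array([230., 356.]), array([545., 415.])), (array([214., 432.]), array([613., 179.]))]
52 10 [552.1 213.2  81.7] axis pts px top/scene crops: [(array([222., 326.]), array([526., 421.])), (array([205., 399.]), array([594., 184.]))]
-52 0 [563.3 109.4  78.3] axis pts px top/scene crops: [(array([561., 280.]), array([328., 273.])), (array([565., 351.]), array([386.,  45.]))]
-52 10 [572.5 111.3  81.7] axis pts px top/scene crops: [(array([554., 249.]), array([309., 278.])), (array([557., 318.]), array([367.,  49.]))]
top tri (array([523.81258439, 205.62708788, 163.26232714]), np.float64(1.6008984885857254))
```

Run:
```python
from bench import *
from lib import *
o=[]
for n,(x,y,w,h) in(("top",(190,193,20,28)),("scene",(294,219,32,42))):
    im=np.mean([snapshot(n)["img"][y:y+h,x:x+w].astype(float) for _ in range(4)],0)[:,:,::-1]
    im=255*np.clip(im/190,0,1)**.55
    o.append(cv2.resize(im,(400,int(400*h/w)),interpolation=cv2.INTER_CUBIC))
    print(n,400/w)
H=max(i.shape[0] for i in o)
o=[cv2.copyMakeBorder(i,0,H-i.shape[0],0,0,cv2.BORDER_CONSTANT) for i in o]
cv2.imwrite("pics/c4.png",np.hstack(o))
```

```text
top 20.0
scene 12.5[ WARN:0@4.345] global loadsave.cpp:1063 imwrite_ Unsupported depth image for selected encoder is fallbacked to CV_8U.
```

View pics/c4.png

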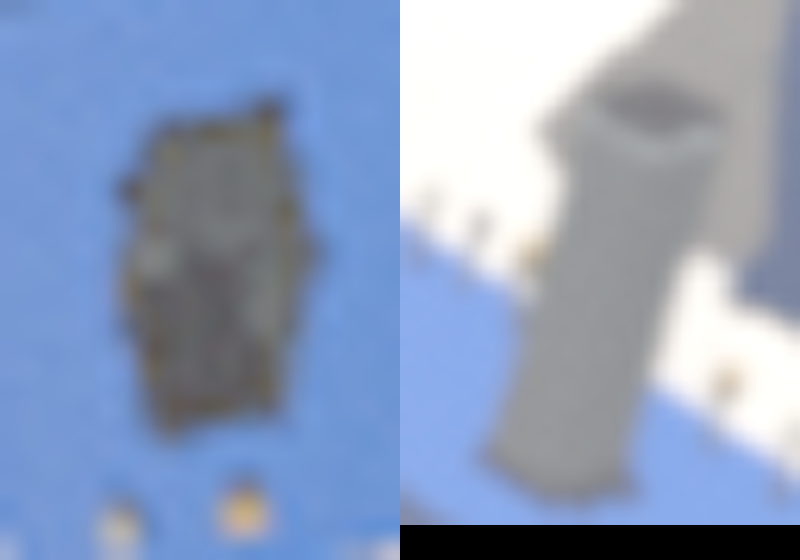

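The pen's long side (28 mm) runs up the slope, and its 22 mm side lies along rack y. Next I compare the predicted outline with these crops, and plan the clamp approach.

Run:
```python
from bench import *
from lib import *
d=pickle.load(open("s0.pkl","rb"));T=d["top"];S=d["scene"]
yaw=np.radians(11.2);x=np.array([np.cos(yaw),np.sin(yaw),0]);yy=np.array([-x[1],x[0],0])
a=-x*.342+np.array([0,0,.94]);sl=x*.94+np.array([0,0,.342])
m=np.array([552.6,161.9,78.4])
for off,k in((50,9),(50,5)):
  b=m+off*yy+k*sl;print(b)
  for h in(0,90):
    R=np.array([b+a*h+i*14*sl+j*11*yy for i,j in((1,1),(1,-1),(-1,-1),(-1,1),(0,0))])
    print(off,k,h,"T20",[tuple(((proj(T,p)+.5-[190,193])*20).astype(int)) for p in R],"S12.5",[tuple(((proj(S,p)+.5-[294,219])*12.5).astype(int)) for p in R])
# clamp approach
f=np.radians(9.7);F=np.array([557-.5,-221,0]);ux=np.array([np.cos(f),np.sin(f),0])
R=Ro.from_euler("xyz",[180,0,9.7],degrees=True)
st=sense();print(st["time"])
for X,Z in((-94,200),(-94,133),(-109,126),(-117,116),(-121,99),(-123,82),(-126,58)):
    p=F+ux*X+[0,0,Z];print(X,Z,p.round(1),*go(st,p,R))
```

```text
[551.18716305 212.59098038  81.478     ]
50 9 0 T20 [(np.int64(155), np.int64(125)), (np.int64(296), np.int64(93)), (np.int64(340), np.int64(267)), (np.int64(200), np.int64(299)), (np.int64(248), np.int64(196))] S12.5 [(np.int64(144), np.int64(520)), (np.int64(68), np.int64(469)), (np.int64(151), np.int64(441)), (np.int64(227), np.int64(490)), (np.int64(148), np.int64(480))]
50 9 90 T20 [(np.int64(116), np.int64(269)), (np.int64(265), np.int64(235)), (np.int64(313), np.int64(418)), (np.int64(164), np.int64(452)), (np.int64(215), np.int64(344))] S12.5 [(np.int64(252), np.int64(145)), (np.int64(172), np.int64(97)), (np.int64(257), np.int64(75)), (np.int64(335), np.int64(122)), (np.int64(254), np.int64(109))]
[547.49877167 211.86065922  80.11      ]
50 5 0 T20 [(np.int64(161), np.int64(150)), (np.int64(302), np.int64(118)), (np.int64(346), np.int64(292)), (np.int64(206), np.int64(324)), (np.int64(254), np.int64(221))] S12.5 [(np.int64(156), np.int64(515)), (np.int64(80), np.int64(465)), (np.int64(163), np.int64(437)), (np.int64(238), np.int64(486)), (np.int64(159), np.int64(476))]
50 5 
[... 156 characters left out ...]
nt64(370))] S12.5 [(np.int64(264), np.int64(141)), (np.int64(185), np.int64(94)), (np.int64(268), np.int64(72)), (np.int64(347), np.int64(118)), (np.int64(266), np.int64(106))]
0.5
-94 200 [ 463.8 -236.8  200. ] [ 3.394 -2.05   0.497] [-0.    0.    0.21]
-94 133 [ 463.8 -236.8  133. ] [ 3.394 -2.05   1.167] [-0.    0.    0.21]
-109 126 [ 449.1 -239.4  126. ] [ 3.248 -2.083  1.237] [-0.    0.    0.21]
-117 116 [ 441.2 -240.7  116. ] [ 3.17  -2.1    1.337] [-0.    0.    0.21]
-121 99 [ 437.2 -241.4   99. ] [ 3.131 -2.109  1.507] [-0.    0.    0.21]
-123 82 [ 435.3 -241.7   82. ] [ 3.111 -2.113  1.677] [-0.    0.    0.21]
-126 58 [ 432.3 -242.2   58. ] [ 3.082 -2.12   1.917] [-0.    0.    0.21]
```

```bash
python3 -m jog '0.484 -0.293 0 0 0 0 -1;0.484 -0.293 0 0 0 0 -1;0.484 -0.293 0 0 0 0 -1;0.484 -0.293 0 0 0 0 -1;0.484 -0.293 0 0 0 0 -1' 30; python3 -m jog '0.484 -0.293 0 0 0 0 -1;0.484 -0.293 0 0 0 0 -1;0 0 0 0 0 0.105 -1;0 0 0 0 0 0.105 -1;0 0 0 0 0 0 -1'
cat > clamp.py <<'E'
from bench import *
from lib import *
f=np.radians(9.7);F=np.array([556.5,-221,0]);ux=np.array([np.cos(f),np.sin(f),0])
R=Ro.from_euler("xyz",[180,0,9.7],degrees=True)
st=sense();print(st["time"],st["tool_pos"],st["ft_force"],st["finger_gap"],st["grip_force"])
for X,Z in((-94,133),(-109,126),(-117,116),(-121,99),(-123,82),(-126,58)):
    print(X,Z,*go(st,F+ux*X+[0,0,Z],R))
E
python3 clamp.py
```

```text
time: 1.12
tool_pos: [396.6, -326.3, 405.0]
tcp_rot: [180.0, -0.0, 22.3]
ft_force: [0.1, -1.1, -0.5]
finger_gap: 85.3
grip_force: 0.0
time: 1.75
tool_pos: [463.3, -236.8, 404.8]
tcp_rot: [180.0, -0.0, 9.7]
ft_force: [-0.2, -0.6, 0.4]
finger_gap: 85.5
grip_force: 0.0
1.75 [ 463.33173473 -236.76700148  404.75505908] [-0.23502026 -0.58233203  0.44693205] 85.52808497595612 0.0
-94 133 [5.000e-03 1.000e-03 1.168e+00] [ 0.    -0.     0.001]
-109 126 [-1.450e-01  1.000e-03  1.238e+00] [ 0.    -0.     0.001]
-117 116 [-2.250e-01  1.000e-03  1.338e+00] [ 0.    -0.     0.001]
-121 99 [-2.650e-01  1.000e-03  1.508e+00] [ 0.    -0.     0.001]
-123 82 [-2.850e-01  1.000e-03  1.678e+00] [ 0.    -0.     0.001]
-126 58 [-3.150e-01  1.000e-03  1.918e+00] [ 0.    -0.     0.001]
```

```bash
python3 -m jog '0 0 0.4 0 0 0 -1;0 0 0.4 0 0 0 -1;0 0 0.35 0 0 0 -1;0 0 0 0 0 0 0.3;0 0 0 0 0 0 1' 30; python3 -m jog '0 0 0 0 0 0 1;0 0 0 0 0 0 1;0 0 0 0 0 0 1;0 0 0 0 0 0 1'; python3 clamp.py|head -3;python3 - <<'E'
from bench import *
import cv2,numpy as np
a=snapshot("scene")["img"][90:240,170:350,::-1]
cv2.imwrite("pics/h1.png",cv2.resize(a,(720,600),interpolation=cv2.INTER_CUBIC))
E
```

```text
time: 2.38
tool_pos: [463.6, -237.5, 291.3]
tcp_rot: [179.9, -0.1, 9.7]
ft_force: [0.7, -0.4, -0.3]
finger_gap: 51.8
grip_force: 0.0
time: 2.88
tool_pos: [463.6, -236.3, 291.6]
tcp_rot: [-179.9, -0.1, 9.7]
ft_force: [-4.8, 8.0, 10.6]
finger_gap: 14.8
grip_force: 29.5
2.875 [ 463.61525029 -236.31677087  291.64666251] [-4.8439379   8.04641136 10.56630319] 14.76636129206952 29.45590317249298
-94 133 [0.001 0.006 0.036] [-0.001 -0.001  0.   ]
-109 126 [-0.149  0.006  0.106] [-0.001 -0.001  0.   ]
```

View pics/h1.png

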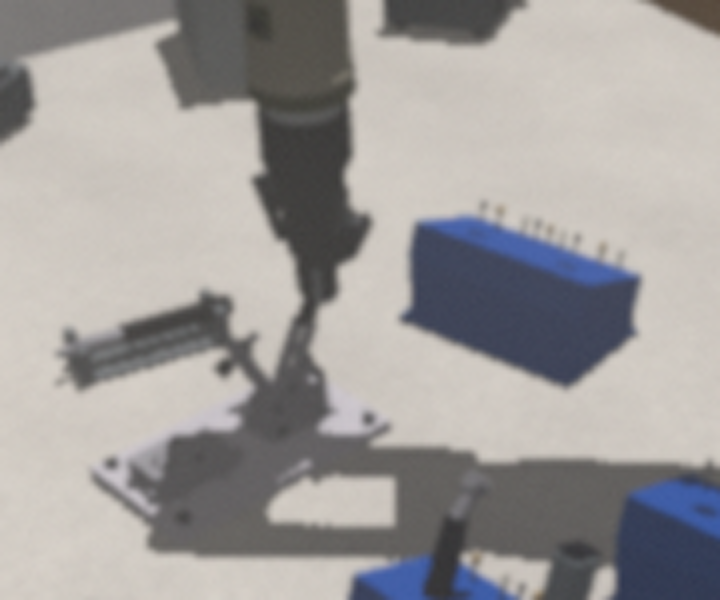

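The gripper has the handle: gap 14.8 mm, grip 29 N, fingers at crop px (318,290). Now I follow the arc.

```bash
python3 -m jog '-0.08 0 0.035 0 0 0 1;-0.07 0 0.045 0 0 0 1;-0.04 0 0.05 0 0 0 1;-0.04 0 0.06 0 0 0 1;-0.02 0 0.08 0 0 0 1' 30; python3 -m jog '-0.02 0 0.08 0 0 0 1;-0.01 0 0.08 0 0 0 1;-0.01 0 0.09 0 0 0 1;0 0 0 0 0 0 1'; python3 clamp.py
```

```text
time: 3.55
tool_pos: [438.7, -240.6, 263.7]
tcp_rot: [-179.9, -0.0, 9.7]
ft_force: [-3.6, 7.0, 5.1]
finger_gap: 15.2
grip_force: 29.1
time: 4.05
tool_pos: [434.6, -241.3, 237.8]
tcp_rot: [-179.9, 0.0, 9.7]
ft_force: [-2.3, 7.0, 2.6]
finger_gap: 14.8
grip_force: 29.6
4.05 [ 434.64871231 -241.30144616  237.84925073] [-2.26794479  7.02461639  2.57881595] 14.776650897443076 29.603995084762573
-94 133 [ 0.295  0.004 -0.502] [-0.001  0.     0.   ]
-109 126 [ 0.145  0.005 -0.432] [-0.001  0.     0.   ]
-117 116 [ 0.065  0.005 -0.332] [-0.001  0.     0.   ]
-121 99 [ 0.025  0.005 -0.162] [-0.001  0.     0.   ]
-123 82 [0.005 0.005 0.008] [-0.001  0.     0.   ]
-126 58 [-0.025  0.006  0.248] [-0.001  0.     0.   ]
```

```bash
python3 -m jog '-0.01 0 0.08 0 0 0 1;-0.01 0 0.08 0 0 0 1;-0.01 0 0.08 0 0 0 1;0 0 0.05 0 0 0 1;0 0 0 0 0 0 1'; python3 clamp.py|sed -n '1p;7p'
python3 - <<'E'
from bench import *
import cv2,numpy as np
a=snapshot("scene")["img"][90:240,170:350,::-1]
cv2.imwrite("pics/h2.png",cv2.resize(a,(720,600),interpolation=cv2.INTER_CUBIC))
E
```

```text
time: 4.68
tool_pos: [431.8, -241.9, 209.3]
tcp_rot: [-179.9, 0.0, 9.7]
ft_force: [-3.4, 8.0, 6.1]
finger_gap: 15.3
grip_force: 30.1
4.675 [ 431.80591941 -241.86181113  209.29013012] [-3.41108485  7.95136744  6.08034601] 15.28204868986097 30.108456015586853
-126 58 [ 0.004  0.004 -0.037] [-0.001  0.    -0.   ]
```

```bash
python3 -m jog '0 0 0.04 0 0 0 1;0 0 0.04 0 0 0 1;0 0 0 0 0 0 1;0 0 0 0 0 0 1'
```

```text
time: 5.22
tool_pos: [431.8, -241.9, 201.7]
tcp_rot: [-179.9, 0.0, 9.7]
ft_force: [-4.5, 7.6, 8.5]
finger_gap: 14.9
grip_force: 30.8
```

```bash
python3 -m jog '0 0 0 0 0 0 -1;0 0 0 0 0 0 -1;0 0 0 0 0 0 -1;0 0 0 0 0 0 -1;0 0 -0.6 0 0 0 -1'; python3 -m jog '0 0 -0.6 0 0 0 -1;0 0 -0.3 0 0 0 -1;0 0 0 0 0 0 -1';  python3 - <<'E'
from bench import *
import cv2,numpy as np
a=snapshot("scene")["img"][140:230,180:280,::-1]
b=snapshot("top")["img"][155:245,308:372,::-1]
cv2.imwrite("pics/h3.png",np.hstack([cv2.resize(a,(500,450),interpolation=cv2.INTER_CUBIC),cv2.resize(b,(300,450),interpolation=cv2.INTER_CUBIC)]))
E
```

```text
time: 5.85
tool_pos: [429.4, -240.9, 256.2]
tcp_rot: [-179.5, 0.5, 9.7]
ft_force: [1.6, -0.7, -0.1]
finger_gap: 85.4
grip_force: 0.0
time: 6.22
tool_pos: [432.6, -243.1, 354.2]
tcp_rot: [179.7, -0.3, 9.7]
ft_force: [-0.1, 0.1, -0.7]
finger_gap: 85.5
grip_force: 0.0
```

View pics/h3.png

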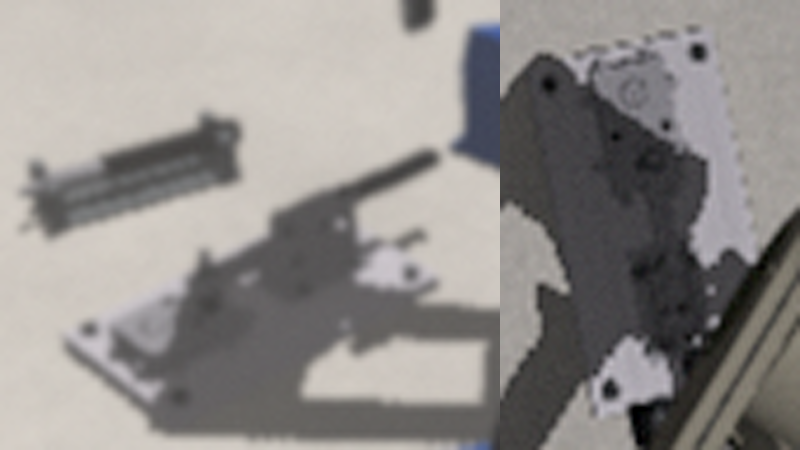

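The clamp arm is down and the handle lies near level, its end at crop (437,153). I check its elevation by projection and plan the move to the pen.

```bash
cat > pen.py <<'E'
from bench import *
from lib import *
yaw=11.2;y=np.radians(yaw);x=np.array([np.cos(y),np.sin(y),0])
a=-x*.342+np.array([0,0,.94]);b=np.array([550,212.5,80.5])
R=Ro.from_euler("xyz",[180,0,yaw],degrees=True)*Ro.from_rotvec([0,20,0],degrees=True)
if R.apply([0,0,1])@a>-.99: R=Ro.from_euler("xyz",[180,0,yaw],degrees=True)*Ro.from_rotvec([0,-20,0],degrees=True)
if __name__=="__main__":
    st=sense();print(st["time"],R.apply([0,0,1]),-a)
    for h in(170,120,70): print(h,(b+a*h).round(1),*go(st,b+a*h,R))
E
python3 pen.py
python3 - <<'E'
from lib import *
d=pickle.load(open("s0.pkl","rb"));S=d["scene"]
f=np.radians(9.7);F=np.array([556.5,-221,0]);ux=np.array([np.cos(f),np.sin(f),0])
for e,X,Z in((-2,-126,58),(5,-124.5,70),(12,-123,82)):
    r=np.radians(e);print(e,[proj(S,F+ux*(X-k*np.cos(r))+[0,0,Z+k*np.sin(r)]).round(1) for k in(45,-40)])
E
```

```text
6.325 [ 0.33550642  0.06643206 -0.93969262] [ 0.33548666  0.06642815 -0.94      ]
170 [493.  201.2 240.3] [ 0.821 -4.255 -0.357] [ 0.004  0.333 -0.025]
120 [509.7 204.5 193.3] [ 0.992 -4.26   0.113] [ 0.004  0.333 -0.025]
70 [526.5 207.9 146.3] [ 1.163 -4.264  0.583] [ 0.004  0.333 -0.025]
-2 [array([266.9, 171.1]), array([248.7, 179.5])]
5 [array([266.4, 167.1]), array([248.3, 177.9])]
12 [array([265.7, 163.2]), array([248. , 176.3])]
```

Locked: the handle end fits -2°. Moving over to the pen, high enough to clear the handpiece.

```bash
python3 -m jog '0 0 -0.6 0 0 0 -1;0 -0.35 -0.4 0 0 0 -1;0.1 -0.6 0 0 0 0 -1;0.1 -0.6 0 0 0 0 -1;0.1 -0.6 0 0 0 0 -1' 60; python3 -m jog '0.1 -0.6 0 0 0 0 -1;0.1 -0.6 0 0 0 0 -1;0.1 -0.6 0 0 0 0 -1;0.1 -0.3 0 0 0 0 -1;0 0 0 0 0.16 0 -1'; python3 -m jog '0 0 0 0 0.16 0 -1;0 0 0 0 0 0 -1'; python3 pen.py
```

```text
time: 6.95
tool_pos: [424.6, -23.8, 448.6]
tcp_rot: [-179.9, 0.2, 9.6]
ft_force: [1.7, 0.3, 0.3]
finger_gap: 85.1
grip_force: 0.0
time: 7.58
tool_pos: [429.6, 190.6, 446.2]
tcp_rot: [180.0, -9.2, 9.9]
ft_force: [0.0, -0.6, -0.1]
finger_gap: 85.6
grip_force: 0.0
time: 7.82
tool_pos: [428.3, 188.4, 448.4]
tcp_rot: [180.0, -19.0, 9.7]
ft_force: [-0.1, -0.1, 0.2]
finger_gap: 85.4
grip_force: 0.0
7.825 [ 0.33550642  0.06643206 -0.93969262] [ 0.33548666  0.06642815 -0.94      ]
170 [493.  201.2 240.3] [-0.081 -0.004  0.633] [ 0.009  0.017 -0.023]
120 [509.7 204.5 193.3] [-0.072 -0.008  1.133] [ 0.009  0.017 -0.023]
70 [526.5 207.9 146.3] [-0.064 -0.013  1.633] [ 0.009  0.017 -0.023]
```

```bash
python3 -m jog '-0.07 -0.01 0.4 0.009 0.017 -0.023 -1;0 0 0.4 0 0 0 -1;0 0 0.4 0 0 0 -1;0 0 0.25 0 0 0 -1;0 0 0.16 0 0 0 -1'; python3 -m jog '0 0 0 0 0 0 -1;0 0 0 0 0 0 0.2'; python3 pen.py
```

```text
time: 8.45
tool_pos: [476.3, 198.1, 294.2]
tcp_rot: [-180.0, -19.8, 11.1]
ft_force: [0.1, 0.0, 0.6]
finger_gap: 85.4
grip_force: 0.0
time: 8.7
tool_pos: [476.9, 198.7, 298.1]
tcp_rot: [-179.9, -20.2, 11.1]
ft_force: [-0.7, 0.8, 0.1]
finger_gap: 69.7
grip_force: 0.0
8.7 [ 0.33550642  0.06643206 -0.93969262] [ 0.33548666  0.06642815 -0.94      ]
170 [493.  201.2 240.3] [-0.04   0.006 -0.952] [-0.001 -0.004 -0.001]
120 [509.7 204.5 193.3] [-0.043  0.006 -0.451] [-0.001 -0.004 -0.001]
70 [526.5 207.9 146.3] [-0.045  0.006  0.049] [-0.001 -0.004 -0.001]
```

```bash
python3 -m jog '-0.043 0.006 0.03 0 0 0 0.2;0 0 0 0 0 0 0.3;0 0 0 0 0 0 0.5;0 0 0 0 0 0 0.6;0 0 0 0 0 0 1' 60; python3 -m jog '0 0 0 0 0 0 1;0 0 0 0 0 0 1'; python3 pen.py
```

```text
time: 9.32
tool_pos: [473.6, 197.8, 293.2]
tcp_rot: [-179.9, -20.2, 11.1]
ft_force: [-5.0, 2.7, 4.0]
finger_gap: 21.5
grip_force: 58.7
time: 9.57
tool_pos: [473.7, 197.8, 293.2]
tcp_rot: [-179.9, -20.2, 11.1]
ft_force: [-5.3, 4.3, 4.8]
finger_gap: 21.7
grip_force: 58.7
9.575 [ 0.33550642  0.06643206 -0.93969262] [ 0.33548666  0.06642815 -0.94      ]
170 [493.  201.2 240.3] [ 0.007  0.003 -0.986] [-0.001 -0.004 -0.001]
120 [509.7 204.5 193.3] [ 0.005  0.004 -0.486] [-0.001 -0.004 -0.001]
70 [526.5 207.9 146.3] [0.003 0.004 0.015] [-0.001 -0.004 -0.001]
```

The gap is 21.7 mm, so the fingers are on the 22 mm flats with low side force. Drawing it out along the axis.

```bash
python3 -m jog '0 0 -0.1 0 0 0 1;0 0 -0.15 0 0 0 1;0 0 -0.15 0 0 0 1;0 0 -0.15 0 0 0 1;0 0 -0.15 0 0 0 1';python3 -m jog '0 0 -0.3 0 0 0 1;0 0 -0.4 0 0 0 1;0 0 0 0 0 0 1;0 0 0 0 0 0 1'
python3 - <<'E'
from bench import *
from lib import *
st=sense()
R=Ro.from_euler("xyz",[180,0,9.7],degrees=True)
print(go(st,[635.3,-206.3,300],R),st["tool_pos"])
E
```

```text
time: 10.2
tool_pos: [449.6, 192.4, 359.3]
tcp_rot: [-180.0, -20.2, 11.1]
ft_force: [-0.6, -0.1, -2.0]
finger_gap: 21.4
grip_force: 59.7
time: 10.7
tool_pos: [426.1, 187.8, 423.8]
tcp_rot: [-180.0, -20.2, 11.1]
ft_force: [0.5, 1.1, -3.5]
finger_gap: 21.5
grip_force: 59.7
(array([1.319, 4.271, 0.151]), array([-0.005, -0.337,  0.024])) [426.089462   187.83566338 423.84171825]
```

```bash
python3 -m jog '0 0 -0.4 0 -0.168 0 1;0 0 0 0 -0.169 0 1;0 0.55 0 0 0 0.012 1;0 0.55 0 0 0 0.012 1;0 0.55 0 0 0 0 1'; python3 -m jog '0 0.55 0 0 0 0 1;0 0.55 0 0 0 0 1;0 0.55 0 0 0 0 1;0 0.55 0 0 0 0 1;0 0 0 0 0 0 1'
cat > spot.py <<'E'
from bench import *
from lib import *
st=sense()
R=Ro.from_euler("xyz",[180,0,9.7],degrees=True)
print(st["time"],go(st,[635.3,-206.3,200],R),st["tool_pos"],st["tcp_rot"],st["ft_force"])
E
python3 spot.py
```

```text
time: 11.32
tool_pos: [442.7, 21.4, 459.6]
tcp_rot: [-179.9, 0.2, 9.7]
ft_force: [0.4, 0.3, -2.1]
finger_gap: 21.5
grip_force: 59.9
time: 11.95
tool_pos: [479.5, -197.3, 458.6]
tcp_rot: [-179.9, 0.2, 9.4]
ft_force: [-0.2, 0.8, -1.7]
finger_gap: 21.4
grip_force: 60.3
11.95 (array([1.526, 0.347, 1.03 ]), array([-0.002,  0.004, -0.004])) [ 479.53085983 -197.33795938  458.62479039] [-179.86506964    0.22112911    9.447024  ] [-0.17814522  0.76452269 -1.73475117]
```

```bash
python3 -m jog '0.5 0.11 0 0 0.004 -0.004 1;0.5 0.11 0.2 0 0 0 1;0.5 0.12 0.4 0 0 0 1;0.026 0.007 0.4 0 0 0 1;0 0 0.28 0 0 0 1'; python3 -m jog '0 0 0 0 0 0 1;0 0 0 0 0 0 1';python3 spot.py
python3 - <<'E'
from bench import *
from lib import *
T=snapshot("top");S=snapshot("scene");pickle.dump({"top":T,"scene":S},open("s1.pkl","wb"))
P=[635.3,-206.3,34]
u=proj(S,P);v=proj(T,P);print(u,v)
def crop(s,c,w,h,W,H):
    x,y=int(c[0]-w/2),int(c[1]-h/2);print(x,y,W/w)
    return cv2.resize(s["img"][y:y+h,x:x+w,::-1],(W,H),interpolation=cv2.INTER_CUBIC)
a=crop(S,(u[0],u[1]-15),50,75,400,600);b=crop(T,v,50,75,400,600)
cv2.imwrite("pics/p1.png",np.clip(np.hstack([a,b])*1.5,0,255).astype(np.uint8))
E
```

```text
time: 12.58
tool_pos: [634.2, -200.2, 329.8]
tcp_rot: [-179.7, 0.1, 10.0]
ft_force: [-0.6, -0.2, -2.1]
finger_gap: 21.6
grip_force: 60.3
time: 12.82
tool_pos: [634.6, -201.2, 336.2]
tcp_rot: [-180.0, -0.3, 10.0]
ft_force: [-0.1, -1.0, -1.6]
finger_gap: 21.5
grip_force: 60.2
12.825 (array([-0.001,  0.051, -0.188]), array([-0.001, -0.004,  0.005])) [ 634.60495855 -201.21547736  336.24963252] [-179.96959468   -0.26671595    9.97279524] [-0.14766092 -0.96844192 -1.59619123]
[210.91432572 205.27590727] [335.97721941 173.37910702]
185 152 8.0
310 135 8.0
```

View pics/p1.png

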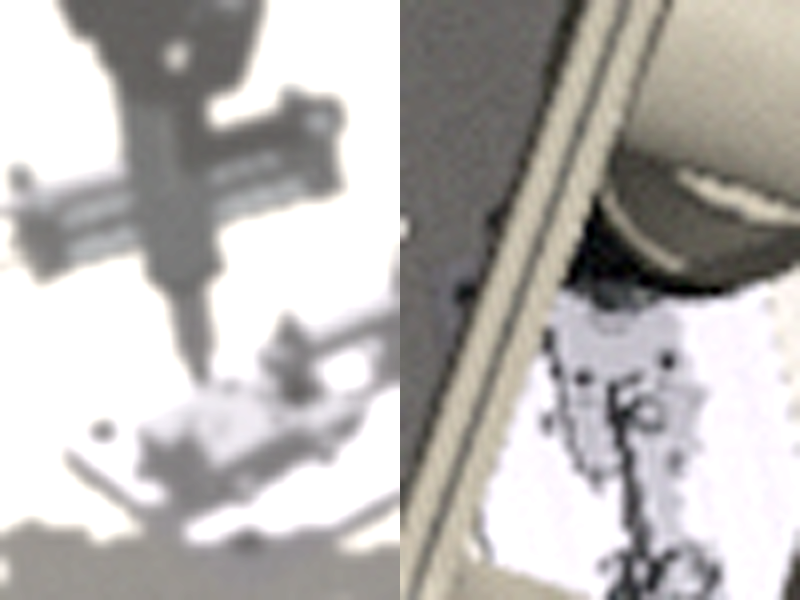

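The scene half shows the pen over the insert, with the nose tip at crop (203,378), i.e. px (209.9,198.8). The arm mostly covers it in the top view. I compare that with the predicted axis.

Run:
```python
from lib import *
d=pickle.load(open("s1.pkl","rb"));S=d["scene"]
c=lambda P:((proj(S,P)+.5-[185,152])*8).round(1)
R=Ro.from_euler("xyz",[180,-.27,9.97],degrees=True);t=np.array([634.6,-201.2,336.25])
for L in(155,195,226.5,256,276.5):print(L,c(t+R.apply([0,0,L])))
print("spot",c([635.3,-206.3,34]), "dx+5mm",c(t+R.apply([5,0,276.5])),"dy",c(t+R.apply([0,5,276.5])))
im=S["img"][152:227,185:235].astype(int).sum(2)
for y in range(20,32): print(y, im[y,14:34])
```

```text
155 [170.5 133. ]
195 [183.3 219.6]
226.5 [193.  285.7]
256 [201.9 345.8]
276.5 [207.9 386.7]
spot [211.3 430.2] dx+5mm [197.9 391.7] dy [200.8 381.7]
20 [465 370 274 239 244 243 251 247 223 204 205 211 220 244 260 273 290 284
 282 290]
21 [436 366 280 248 244 244 254 255 237 220 217 230 263 298 293 288 290 279
 260 257]
22 [359 316 265 247 247 246 248 257 247 240 234 244 274 298 281 265 254 260
 259 257]
23 [304 291 264 251 246 247 255 258 249 246 243 243 254 259 258 261 270 291
 313 319]
24 [321 317 292 258 244 248 251 245 249 243 247 241 249 264 290 317 325 340
 362 363]
25 [346 327 285 255 245 241 238 248 246 246 243 247 267 307 336 356 362 354
 359 363]
26 [316 294 263 248 250 243 243 244 244 249 239 250 278 321 343 361 380 377
 398 443]
27 [268 270 258 247 243 243 246 241 247 244 243 248 276 324 368 427 479 497
 518 551]
28 [293 317 297 272 250 246 246 248 243 243 243 250 287 390 480 541 581 596
 596 599]
29 [347 358 336 288 258 242 247 247 237 241 244 244 304 450 560 605 614 615
 614 612]
30 [357 344 340 306 261 245 250 246 246 245 243 248 304 444 564 608 614 612
 613 611]
31 [369 377 402 383 295 251 246 246 243 242 246 247 278 399 530 600 610 612
 614 611]
```

```bash
python3 -m jog '-0.01 0.05 0.1 0 -0.004 0.005 1;0 0 0.1 0 0 0 1;0 0 0 0 0 0 1;0 0 0 0 0 0 1'; python3 spot.py
cat > nose.py <<'E'
from bench import *
from lib import *
ims=[snapshot("scene") for _ in range(4)];S=ims[0];im=np.mean([s["img"].astype(float).sum(2) for s in ims],0)
pickle.dump((S,im),open("s2.pkl","wb"))
st=sense();R=Rt(st);t=st["tool_pos"]
for L in(238,244,250,256,262,268,274):
    u=proj(S,t+R.apply([0,0,L]));r=int(round(u[1]));xs=np.arange(int(u[0])-9,int(u[0])+10);p=im[r,xs]
    u0=np.interp(r,[proj(S,t+R.apply([0,0,l]))[1] for l in range(200,300)],[proj(S,t+R.apply([0,0,l]))[0] for l in range(200,300)])
    print(L,r,round(u0,2),xs[0],p.astype(int))
E
python3 nose.py
```

```text
time: 13.42
tool_pos: [634.3, -206.6, 315.2]
tcp_rot: [-179.9, 0.0, 9.7]
ft_force: [0.6, -0.1, -1.6]
finger_gap: 21.3
grip_force: 60.2
13.425 (array([ 0.01 , -0.002, -0.398]), array([-0.001,  0.   , -0.001])) [ 634.29901254 -206.60019893  315.16280526] [-1.79940080e+02  2.14622827e-02  9.65381406e+00] [ 0.64581595 -0.08756317 -1.64499002]
238 194 209.36 200 [609 608 607 605 596 560 456 311 251 256 278 365 498 585 606 604 584 548
 485]
244 196 209.66 200 [609 608 606 609 608 586 507 372 284 260 265 327 470 577 601 590 529 428
 374]
250 197 209.81 200 [607 603 601 601 605 590 518 392 291 262 264 312 451 556 588 581 530 423
 330]
256 199 210.12 201 [607 606 608 612 603 552 443 319 263 260 278 332 397 450 492 500 464 412
 343]
262 200 210.27 201 [607 610 610 611 604 573 485 360 279 258 274 316 360 412 457 455 429 412
 358]
268 202 210.58 201 [607 606 598 582 561 533 493 417 315 252 291 388 455 475 479 467 435 404
 373]
274 203 210.73 201 [600 582 562 539 515 494 473 411 313 264 314 394 451 476 479 479 467 434
 398]
```

Run:
```python
from lib import *
d=pickle.load(open("s0.pkl","rb"))
for n,c,w,h in(("scene",(211,205),8,6),("top",(336,173),6,6)):
    s=d[n];g=s["img"].astype(float).sum(2);x,y=c
    p=g[y-h:y+h+1,x-w:x+w+1];print(n,x-w,y-h);print(p.astype(int))
```

```text
scene 203 199
[[598 601 598 600 593 589 582 568 545 495 447 449 489 509 498 483 480]
 [600 603 595 593 583 568 553 525 498 444 399 411 456 479 480 473 474]
 [597 592 588 569 551 531 502 488 475 451 435 447 465 465 473 470 469]
 [588 572 553 530 501 486 477 469 470 466 464 466 470 474 469 468 454]
 [556 530 505 490 472 454 449 457 462 460 460 471 467 474 469 444 421]
 [504 491 481 478 459 428 431 454 454 447 446 470 473 473 469 437 399]
 [443 466 476 474 443 410 423 454 448 430 442 466 472 472 466 444 401]
 [378 412 444 460 452 423 423 440 443 441 456 471 473 462 442 406 363]
 [326 330 379 432 458 453 443 450 460 466 467 471 453 423 374 328 295]
 [316 280 309 368 426 455 466 469 473 470 460 427 391 348 300 280 265]
 [312 274 272 298 352 405 435 459 453 434 394 355 312 285 270 262 261]
 [300 275 268 269 288 328 371 390 389 357 313 293 283 271 266 260 273]
 [337 312 287 280 285 293 301 306 299 291 286 298 323 309 282 299 343]]
top 330 167
[[396 391 377 320 225 291 317 277 306 337 382 387 403]
 [377 311 287 299 347 384 410 390 390 392 386 377 412]
 [413 411 394 391 387 390 381 388 385 389 398 383 395]
 [385 377 391 391 387 344 326 353 360 392 379 384 390]
 [392 378 390 373 325 306 332 304 297 359 381 380 385]
 [372 384 391 335 288 353 401 354 329 362 392 393 380]
 [397 384 389 324 331 377 347 373 375 359 396 387 380]
 [395 386 378 337 329 382 349 377 343 337 397 390 381]
 [392 388 383 358 314 336 342 325 346 360 385 387 379]
 [402 388 383 390 356 320 312 323 370 387 386 386 383]
 [392 390 391 393 393 391 394 381 387 401 383 385 391]
 [404 401 381 384 392 379 387 389 388 389 388 390 359]
 [395 403 388 387 385 387 380 384 379 391 389 373 290]]
```

The nose line runs about 1.5 px left of the centre dot at px (211.9,205.0). I correct for that, then descend gently, watching the force.

```bash
python3 -m jog '-0.029 -0.022 0 0 0 0 1;0 0 0.01 0 0 0 1;0 0 0.01 0 0 0 1;0 0 0 0 0 0 1;0 0 0 0 0 0 1'; python3 spot.py; python3 nose.py; python3 -c "
import pickle,numpy as np
S,im=pickle.load(open('s2.pkl','rb'));print(im[198:212,203:220].astype(int))"
```

```text
time: 14.25
tool_pos: [631.2, -204.9, 313.4]
tcp_rot: [-180.0, 0.0, 9.7]
ft_force: [0.2, 0.7, -2.0]
finger_gap: 21.5
grip_force: 60.2
14.25 (array([ 0.039,  0.02 , -0.416]), array([-0.001,  0.   , -0.001])) [ 631.1505106  -204.92093238  313.36744141] [-1.79954800e+02  3.26593328e-03  9.65568249e+00] [ 0.20811373  0.73557308 -2.01888784]
238 195 210.73 201 [608 608 609 610 605 582 501 368 279 259 265 327 468 577 594 550 484 432
 372]
244 196 210.88 201 [605 608 608 608 606 588 521 393 292 264 265 314 447 558 584 529 430 377
 356]
250 198 211.18 202 [602 602 607 609 599 560 451 315 262 261 285 377 486 543 530 456 358 295
 258]
256 199 211.33 202 [607 610 612 610 605 573 476 331 267 260 271 325 418 488 501 466 412 341
 260]
262 201 211.63 202 [608 608 606 595 580 550 484 380 297 260 277 353 429 464 446 403 381 343
 267]
268 202 211.79 202 [605 599 583 561 538 507 465 405 326 257 280 380 457 475 467 437 405 373
 333]
274 204 212.09 203 [513 499 489 479 449 395 350 313 263 301 401 466 482 480 472 439 394 402
 420]
[[602 607 609 599 560 451 315 262 261 285 377 486 543 530 456 358 295]
 [61
[... 219 characters left out ...]
561 538 507 465 405 326 257 280 380 457 475 467 437 405 373]
 [564 537 514 495 477 445 402 340 263 283 389 463 481 478 466 436 397]
 [513 499 489 479 449 395 350 313 263 301 401 466 482 480 472 439 394]
 [453 466 468 456 408 329 281 266 256 301 401 465 479 480 472 447 405]
 [375 391 396 381 341 275 248 248 251 290 389 462 478 468 444 411 367]
 [318 297 300 295 278 260 251 258 273 316 397 456 458 426 375 329 297]
 [309 264 260 262 261 261 262 287 341 382 413 423 392 348 297 270 261]
 [309 264 258 258 261 261 275 333 392 407 383 350 306 277 265 256 257]
 [295 268 260 258 259 258 276 321 365 351 310 287 279 271 260 258 271]
 [329 305 276 263 259 256 265 281 294 285 276 293 318 305 281 297 343]]
```

```bash
for i in 1; do python3 -m jog '0 0 0.01 0 0 0 1;0 0 0.01 0 0 0 1;0 0 0 0 0 0 1'; python3 -m jog '0 0 0.01 0 0 0 1;0 0 0 0 0 0 1'; done
```

```text
time: 14.82
tool_pos: [631.1, -204.9, 311.2]
tcp_rot: [-179.9, 0.0, 9.7]
ft_force: [0.1, -0.1, -2.4]
finger_gap: 21.4
grip_force: 60.2
time: 15.08
tool_pos: [631.1, -204.9, 310.3]
tcp_rot: [-179.9, 0.0, 9.7]
ft_force: [0.5, -0.1, -2.8]
finger_gap: 21.0
grip_force: 60.2
```

```bash
python3 -m jog '0 0 0.01 0 0 0 1;0 0 0 0 0 0 1;0 0 0 0 0 0 1'; python3 -m jog '0 0 0.01 0 0 0 1;0 0 0 0 0 0 1;0 0 0 0 0 0 1'
```

```text
time: 15.45
tool_pos: [631.1, -204.9, 309.4]
tcp_rot: [-180.0, 0.0, 9.7]
ft_force: [-0.0, -0.1, -1.8]
finger_gap: 21.4
grip_force: 60.2
time: 15.82
tool_pos: [631.2, -204.9, 308.6]
tcp_rot: [-180.0, -0.0, 9.7]
ft_force: [0.2, -0.4, -0.2]
finger_gap: 21.6
grip_force: 60.4
```

Run:
```python
from bench import *
from lib import *
ims=[snapshot("scene") for _ in range(4)];S=ims[0];im=np.mean([s["img"].astype(float) for s in ims],0)
pickle.dump((S,im),open("s3.pkl","wb"))
a=pickle.load(open("s0.pkl","rb"))["scene"]["img"].astype(float)
f=lambda i:cv2.resize(np.clip(i[188:218,196:228,::-1]*1.35,0,255).astype(np.uint8),(400,375),interpolation=cv2.INTER_CUBIC)
cv2.imwrite("pics/p2.png",np.hstack([f(a),f(im)]))
```

```text
(no output)
```

View pics/p2.png

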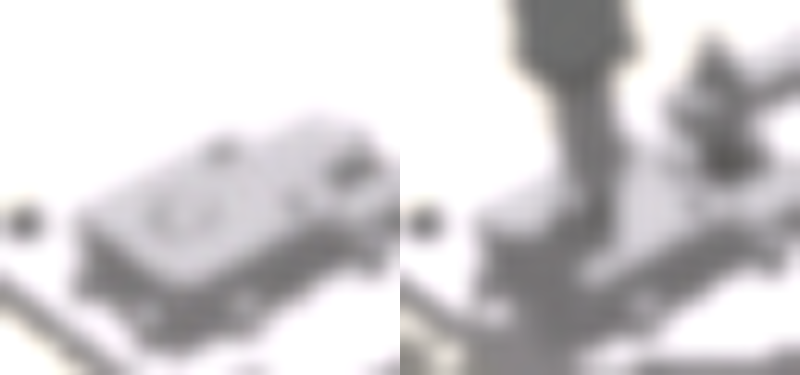

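The tip sits at right-panel crop (597,227). The circle's ring spans px 208 to 212.6, so its centre is about (210.6,205). My earlier "dot" at 212 was the ring's right arc, so I mostly undo that shift: lift, move back, descend.

```bash
python3 -m jog '0 0 -0.04 0 0 0 1;0 0 0 0 0 0 1;0.016 0.026 0 0 0 0 1;0 0 0 0 0 0 1'; python3 -m jog '0 0 0.02 0 0 0 1;0 0 0.01 0 0 0 1;0 0 0 0 0 0 1;0 0 0 0 0 0 1'
python3 - <<'E'
from bench import *
from lib import *
st=sense();ims=[snapshot("scene") for _ in range(6)];im=np.mean([s["img"].astype(float).sum(2) for s in ims],0)
a=pickle.load(open("s0.pkl","rb"))["scene"]["img"].astype(float).sum(2)
print(st["tool_pos"],st["ft_force"]);print("now 198..210 x 203..219");print(im[198:211,203:220].astype(int))
S=ims[0];f=np.radians(9.7)
for o in(0,2.2):print(o,proj(S,st["tool_pos"]*[1,1,0]+[o*np.cos(f),o*np.sin(f),34]),proj(S,[635.3,-206.3,34]))
E
```

```text
time: 16.52
tool_pos: [633.2, -207.4, 312.2]
tcp_rot: [-180.0, 0.0, 9.7]
ft_force: [-0.1, 0.5, -1.9]
finger_gap: 21.2
grip_force: 60.2
time: 17.02
tool_pos: [633.1, -207.2, 309.4]
tcp_rot: [-180.0, 0.0, 9.7]
ft_force: [-0.1, 0.4, -2.4]
finger_gap: 21.2
grip_force: 60.2
[ 633.13721454 -207.19154451  309.3754578 ] [-0.08811491  0.35857256 -2.38705945]
now 198..210 x 203..219
[[604 608 608 581 484 333 266 263 278 355 461 528 554 532 455 360 295]
 [609 611 608 586 496 350 271 260 269 307 374 444 494 501 465 412 342]
 [611 611 605 585 504 367 280 260 263 280 334 407 456 456 429 411 359]
 [608 605 596 570 496 380 292 261 265 307 381 442 464 445 402 380 345]
 [599 583 561 530 479 402 318 261 266 343 427 468 477 466 437 405 373]
 [564 539 514 496 469 412 322 249 256 348 438 473 480 478 468 435 398]
 [511 498 487 472 443 377 290 234 240 321 418 468 480 478 471 440 393]
 [452 465 460 429 375 311 257 235 239 305 403 468 481 479 472 447 404]
 [374 389 387 350 298 258 244 244 254 311 403 465 480 468 445 411 367]
 [318 295 293 281 264 257 254 270 300 359 430 463 458 425 375 329 293]
 [310 263 260 259 259 263 287 342 389 421 443 430 393 346 299 271 260]
 [307 263 257 259 260 272 328 399 434 423 392 353 305 278 261 257 256]
 [291 268 258 256 257 271 322 371 383 356 311 287 280 269 259 256 267]]
0 [211.38637638 204.92380045] [210.91432572 205.27590727]
2.2 [210.84479462 205.20002052] [210.91432572 205.27590727]
```

```bash
python3 -m jog '0 0 0.01 0 0 0 1;0 0 0.01 0 0 0 1;0 0 0 0 0 0 1;0 0 0 0 0 0 1'; python3 -m jog '0 0 0.01 0 0 0 1;0 0 0.01 0 0 0 1;0 0 0 0 0 0 1;0 0 0 0 0 0 1;0 0 0 0 0 0 1'
```

```text
time: 17.82
tool_pos: [633.2, -207.2, 307.7]
tcp_rot: [-180.0, -0.0, 9.7]
ft_force: [-0.2, -0.0, 0.7]
finger_gap: 21.4
grip_force: 60.5
time: 18.45
tool_pos: [633.2, -207.2, 305.6]
tcp_rot: [-180.0, -0.0, 9.7]
ft_force: [-0.1, 0.1, 2.1]
finger_gap: 21.2
grip_force: 60.7
```

```bash
python3 -m jog '0 0 0.007 0 0 0 1;0 0 0 0 0 0 1;0 0 0 0 0 0 1;0 0 0 0 0 0 1;0 0 0 0 0 0 1'; python3 -m jog '0 0 0 0 0 0 1;0 0 0 0 0 0 1;0 0 0 0 0 0 1;0 0 0 0 0 0 1'
```

```text
time: 19.08
tool_pos: [633.2, -207.2, 304.8]
tcp_rot: [-180.0, -0.0, 9.7]
ft_force: [-0.1, 0.3, 3.8]
finger_gap: 21.3
grip_force: 60.7
time: 19.58
tool_pos: [633.2, -207.2, 304.7]
tcp_rot: [-180.0, -0.0, 9.7]
ft_force: [0.6, -0.1, 2.7]
finger_gap: 21.4
grip_force: 60.8
```

```bash
python3 -c "
from bench import *
print(hand_in())"
```

```text
the job is handed in; nothing more can be done
None
```

I handed the job in at about 19.6 s, with the clamp locked and the pen held upright on the circle at roughly 5 N (nose about 4 mm in). The tip is centred by my image measurements, to within a couple of millimetres. The hand-in gave no verdict, and I didn't re-check the clamp after moving to the pen.

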